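Set the refill marker to the pepper mill

ROBOT

A 6-joint arm with a two-finger parallel gripper is mounted at the origin on a cart in front of the work surface, level with it; the furniture and walls round the work are solid. World frame = base frame: x ahead of the robot, y to its left, z up, the work surface at z = 0. Lengths are in m, angles in rad, forces in N, time in s.
With the tool pointing down it reaches from about 0.275 to 0.875 m from the base axis. Payload 12.5 kg.
Tool frame: the origin (TCP) lies at the very end of the fingers, on their centre line; the grasp point (between the pads) lies r.grasp_offset behind it (r.grasp_offset is the distance from the TCP to the grasp point, in m); z points along the fingers, y is the line along which they close (so a half turn about z gives the same grasp; the last joint's range is limited). The gripper opens to 85 mm and grips with 20 to 120 N. Pads are 22 mm wide; open, the fingers measure 114 mm over their backs; the gripper's body (76 mm by 85 mm) begins 54 mm behind the grasp point. The pads swing forward as they close: fully open they stand 13 mm farther back than shut.
Start: joints at [1.051, 0.351, 1.652, -0, 1.139, -0.085], TCP at [0.232, 0.499, 0.231] pointing down, gripper open.
Joint ranges: [-2.75, 2.75], [-0.79, 2.1], [0.01, 2.65], [-1.57, 4.71], [0.07, 3.14], [-2.87, 2.87]. Speed limits (rad/s): [2.22, 2.22, 2.79, 3.14, 3.14, 3.14].

INTERFACE

Orientations are given as [roll, pitch, yaw] about the fixed x, y, z axes, in that order (R = Rz(yaw) Ry(pitch) Rx(roll)).
In Python, from rig import monitor, capture, calibration, workorder, r gives the robot as it stands.
- The arm moves only by the tool apply_moves, never from a script. Its argument "motion" is a list of rows, each a list of 5 numbers: the shift along the tool's x, y, z in m, then the turn about the tool's z in rad, then the opening, from 0 (shut) to 1 (fully open). In form: [[dx, dy, dz, yaw, hand], ...]. A call has 1 to 10 rows; each row is the pose to reach, as a shift and turn from the pose commanded when the call began, along the tool's axes at that moment; what a row does not reach only later rows make up. A row lasts 1/10 s, in which the tool goes at most 50 mm and 8.59 degrees, less where a joint would pass 70% of its speed; a pose out of reach is approached as far as the arm can. A call with a gripper value outside its range is refused whole. The fingers move at their own pace and stop on an object; the grip force is fixed at half the most. Time passes only in rows, so rows that repeat a pose let the fingers close. It gives the time, the measured TCP pose, the force, the opening and the grip force at its end, in the units of the state.
- monitor.observe(): the state, without advancing time (a new reading comes with each control period).
- capture(name): name is "side" or "top"; returns (picture, depth): 420x560x3 uint8, red, green, blue; 420x560 float32, m along the optical axis (not along the pixel's ray), 0 where there is no reading.
- calibration(name): a dict with "camera_matrix" (3x3 intrinsics, pixels), "k1" (the pictures are not rectified: a ray, as slopes to the right and down, at radius r is drawn at 1 + k1 r^2 times it, then the intrinsics apply), "T" (4x4, takes a point from camera to world coordinates). Camera axes: x right, y up, looking along -z (the intrinsics and any distortion apply to the point x, -y, -z); pixel columns grow to the right and rows downward; lengths in m; the calibration is good to about 2 mm. A picture is of the moment at which its call begins. calibration takes no time and is no camera call.
- workorder.job_done(): hands the job in; it is judged then, once.
The state is a dict: "time_s": time; "q": joint angles; "qvel": joint speeds; "effort": joint torques, N m; "tcp_pos": TCP position; "tool_rot": TCP orientation; "contact_force": force on the tool from outside, world axes, zero at the start; "moment": the same for the moment, N m; "width": finger opening in m; "grasp_force": force on a finger pad.
Only numpy, scipy, OpenCV 4.12 (cv2) and the standard library are available. Lean on these libraries where they do the work, as an engineer would, in place of code of your own. Each camera call takes 0.05 s, during which the arm holds its last target. There are 200 camera calls.

TASK

The pepper mill has run empty, so mark it for refilling: with closed fingertips, gently push the black marker along the rail at the front of the spice rack until it clicks into the notch in front of the pepper mill, leave it caught there and take the hand away. Only push the marker, never grip it, and leave the pepper mill and all the other things standing undisturbed.

Things in the scene. Friction and masses are not known exactly. Their poses are not given: they have to be found in the camera images.
- rack: Light wooden spice rack, fixed. Base plate x -105 to 65, y -162 to 172 mm, 8 mm thick; origin on the worktop, +x to the rack's back, +y along the rail to the left. Three jar bays, centres x about 20, y -30, 45, 120 mm. A fence in front of them (x -52 to -45, top 48 mm above the worktop) and in front of it an aluminium rail (line x = -80, 12 mm wide, top 16 mm above the worktop).
- notch_right (a point): Centre of the right-hand rail notch, on the rail's top, 16 mm above the worktop, in front of the right bay (rack y -30 mm). Each notch is an open gap, 14 mm along the rail, with a dark tick on the fence beside it. Marker travel 0.095.
- notch_middle (a point): Same for the middle notch and bay (rack y 45 mm). Marker travel 0.170.
- notch_left (a point): Same for the left notch and bay (rack y 120 mm). Marker travel 0.245.
- marker (a joint): Travel (m) of the marker, growing to the rack's left: its centre is at rack y = value - 0.125. Range 0 to 0.270; starts right of all notches, below 0.046. Captive black block, 40 mm long along the rail, top 54 mm above the worktop. Slides with 2 to 4 N; its sprung roller drops 3 mm into a notch from some 6 mm before it (the force dips) and holds it centred; 10 to 12 N push it out either way.
- end_right: Right end face of the marker (towards -y of the rack), the face to push on for travel to the left; 36 wide (rack x -98 to -62 mm) by 36 mm high (18 to 54 mm above the worktop), flat. Origin in the middle of the face, 36 mm above the worktop, axes as the rack's; the face looks to -y.
- end_left: Left end face of the marker, same size, 40 mm from the right one; to push on for travel back to the right. Origin in the middle of the face; the face looks to +y.
- pepper_mill: Pepper mill of turned brown wood with a waist, 58 mm in diameter, 170 mm tall, the tallest thing in the rack; stands loose in one of the three bays. Origin in the middle of its underside, 8 mm above the worktop.
- salt_shaker: Clear salt shaker with a grey domed top, 44 mm in diameter, 90 mm tall, loose in another bay. Origin in the middle of its underside.
- honey_jar: Honey jar with a black lid, 63 mm in diameter, 94 mm tall, loose in the remaining bay. Origin in the middle of its underside.
- lemon: Loose yellow lemon, 71x53x51 mm, left of the rack on the worktop. Origin in the middle of its underside.
- sardine_tin: Loose flat tin, 63x105x26 mm, right of the rack on the worktop. Origin in the middle of its underside.

How it is judged:
At the end, for the whole second after the job is handed in: The marker rests in the notch in front of the bay where the pepper mill stands, within 2.5 mm of the notch's centre, and the three things in the rack stand upright (((y of pepper_mill in the frame of rack between -0.06 and 0 m and value of joint marker between 0.0925 and 0.0975 m) or (y of pepper_mill in the frame of rack between 0.015 and 0.075 m and value of joint marker between 0.1675 and 0.1725 m) or (y of pepper_mill in the frame of rack between 0.09 and 0.15 m and value of joint marker between 0.2425 and 0.2475 m)) and velocity of joint marker between -0.005 and 0.005 m/s and angle between each of pepper_mill, salt_shaker, honey_jar's own z axis and vertical below 0.1 rad); the robot touches nothing.
It fails at once if the marker is gripped: both its end faces pressed by the fingers at once (contact force between each of end_left, end_right and the fingers above 0.5 N).
It fails at once if the marker is rammed with more than 40 N (contact force between any of end_left, end_right and anything else above 40 N).
It fails at once if a thing standing in the rack is lifted, knocked or shifted by more than 15 mm (distance of any of pepper_mill, salt_shaker, honey_jar from where it was at the start of the episode above 0.015 m or angle between any of pepper_mill, salt_shaker, honey_jar's own z axis and vertical above 0.25 rad).
It fails at once if a bystander on the worktop is shifted by more than 30 mm (distance of any of lemon, sardine_tin from where it was at the start of the episode above 0.03 m).
It also fails if it takes over 48 s, if anything falls off the work surface, if the arm or the gripper's body presses on something with over 40 N, if the wrist force passes 120 N, or if a joint passes its speed limit or range.

## Working session

There is one attempt and no reset: what is moved stays moved. The work goes in short steps, Python scripts to look and compute and a tool call to move; the robot and the scene stay as the last step left them, time stands still between calls to the robot, and variables do not carry over. Pictures are saved under pics/ and viewed, at most 10 in all, crops included, and the job is handed in when it is done.

Besides the shell and the picture viewer there is one more tool, called after ">>>" as name(argument=value, ...) on one line, values as JSON. apply_moves: Moves the arm, as the interface text tells. Its arguments: {"type":"object","properties":{"motion":{"type":"array","items":{"type":"array","items":{"type":"number"}}}},"required":["motion"]}

```bash
mkdir -p pics; cat > h.py <<'E'
import numpy as np, cv2
from rig import monitor, capture, calibration, workorder, r
def world(name, depth):
    c=calibration(name);K=np.array(c["camera_matrix"],float);T=np.array(c["T"])
    h,w=depth.shape
    uv=np.stack(np.meshgrid(np.arange(w),np.arange(h)),-1).reshape(-1,1,2).astype(float)
    n=cv2.undistortPoints(uv,K,np.array([c["k1"],0,0,0],float)).reshape(h,w,2)
    d=depth[...,None]
    P=np.concatenate([n[...,:1]*d,-n[...,1:]*d,-d],-1)
    return P@T[:3,:3].T+T[:3,3]
E
python3 - <<'E'
from h import *
for n in("top","side"):
    p,d=capture(n);cv2.imwrite(f"pics/{n}0.png",p[...,::-1]);np.savez(f"{n}0.npz",p=p,d=d)
    print(n,calibration(n)["T"])
s=monitor.observe();print(s["tcp_pos"],s["tool_rot"],s["time_s"],s["width"],r.grasp_offset)
E
```

```text
top [[-2.85587236e-01  9.20448109e-01 -2.66861779e-01  7.98542805e-02]
 [-9.58352676e-01 -2.74373538e-01  7.92421002e-02  1.99194803e-01]
 [-2.81569272e-04  2.78378232e-01  9.60471489e-01  1.51738916e+00]
 [ 0.00000000e+00  0.00000000e+00  0.00000000e+00  1.00000000e+00]]
side [[ 0.53076806 -0.50981702  0.67703166  1.42560538]
 [ 0.8474502   0.32929227 -0.41640696 -0.48823749]
 [-0.01064993  0.79476613  0.60682236  0.89403738]
 [ 0.          0.          0.          1.        ]]
[0.23151046 0.49858892 0.23080532] [-3.14056065e+00 -7.59392061e-05  2.70677776e+00] 0.1 0.08544938672719095 0.0187
```

View pics/top0.png

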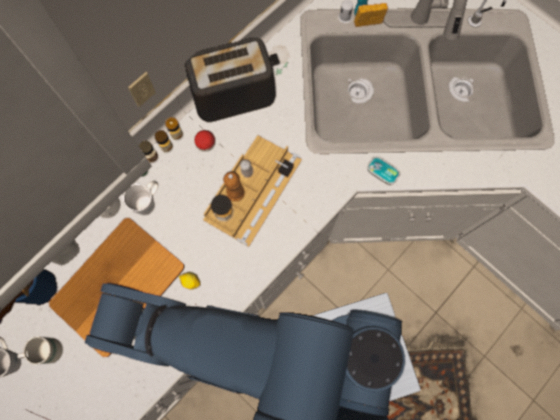

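View pics/side0.png

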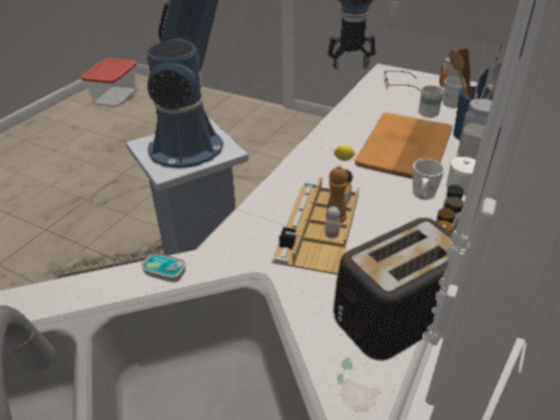

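The top view shows the rack with corners at about (258,137), (300,157), (248,243) and (205,222). The marker is at (286,167), the salt at (247,168), the mill at (233,183) and the honey at (221,205). So the mill looks to be in the middle bay. The side view agrees, and I'll measure it next.

```bash
python3 - <<'E'
from h import *
z=np.load("top0.npz");p,d=z["p"],z["d"];W=world("top",d)
cv2.imwrite("pics/crop.png",cv2.resize(p[125:255,190:320,::-1],(600,600),interpolation=cv2.INTER_CUBIC))
hsv=cv2.cvtColor(p,cv2.COLOR_RGB2HSV)
roi=np.zeros(d.shape,bool);roi[125:255,195:312]=1
print("table z",np.median(W[240:250,270:300,2]))
wood=roi&(hsv[...,1]>70)&(hsv[...,0]>8)&(hsv[...,0]<28)&(hsv[...,2]>80)
wood=cv2.morphologyEx(wood.astype(np.uint8),cv2.MORPH_CLOSE,np.ones((7,7)))
cs,_=cv2.findContours(wood,0,2);c=max(cs,key=cv2.contourArea)
c=cv2.convexHull(c)[:,0];print("area",cv2.contourArea(c))
# rays to z=8mm
cal=calibration("top");K=np.array(cal["camera_matrix"]);T=np.array(cal["T"])
def ray(name,uv,h):
    cal=calibration(name);K=np.array(cal["camera_matrix"],float);T=np.array(cal["T"])
    n=cv2.undistortPoints(np.array(uv,float).reshape(-1,1,2),K,np.array([cal["k1"],0,0,0],float))[:,0]
    v=np.c_[n[:,0],-n[:,1],-np.ones(len(n))]@T[:3,:3].T
    return T[:3,3]+v*((h-T[2,3])/v[:,2])[:,None]
g=ray("top",c,.008)[:,:2]
print(cv2.minAreaRect((g*1000).astype(np.float32)), cv2.boxPoints(cv2.minAreaRect((g*1000).astype(np.float32))))
for nm,uv,h in(("marker",(286,164),.054),("salt",(247,166),.098),("mill",(232,174),.178),("honey",(221,203),.102),("lemon",(189,281),.03),("tin",(383,170),.026)):
    print(nm,ray("top",[uv],h))
# depth-based heights: rack items
for z0,z1 in((.03,.06),(.045,.06),(.09,.12),(.15,.19)):
    m=roi&(W[...,2]>z0)&(W[...,2]<z1);print(z0,m.sum(),np.median(W[m],0) if m.any() else 0)
blk=roi&(p.max(-1)<50)&(np.arange(560)[None]>265);print("black",blk.sum(),W[blk].round(3)[::6])
E
```

```text
table z -0.0006642307187215701
area 5707.5
((587.652587890625, 143.13970947265625), (187.78311157226562, 347.31280517578125), 43.18578338623047) [[400.34808 205.50307]
 [638.03723 -47.73606]
 [774.9571   80.77635]
 [537.26794 334.01547]]
marker [[0.60888196 0.02257147 0.054     ]]
salt [[0.62051084 0.14264849 0.098     ]]
mill [[0.57892811 0.19313484 0.178     ]]
honey [[0.52892903 0.24746585 0.102     ]]
lemon [[0.34499189 0.40338433 0.03      ]]
tin [[ 0.51194716 -0.27060615  0.026     ]]
0.03 1117 [0.60799781 0.18671167 0.04658434]
0.045 645 [0.61359782 0.18595192 0.05059207]
0.09 432 [0.52937175 0.24359901 0.10007425]
0.15 202 [0.57047101 0.19877071 0.16087397]
black 55 [[0.621 0.022 0.049]
 [0.612 0.015 0.048]
 [0.605 0.007 0.044]
 [0.601 0.035 0.048]
 [0.597 0.026 0.044]
 [0.591 0.038 0.057]
 [0.597 0.046 0.04 ]
 [0.589 0.029 0.048]
 [0.586 0.033 0.049]
 [0.58  0.031 0.046]]
```

View pics/crop.png

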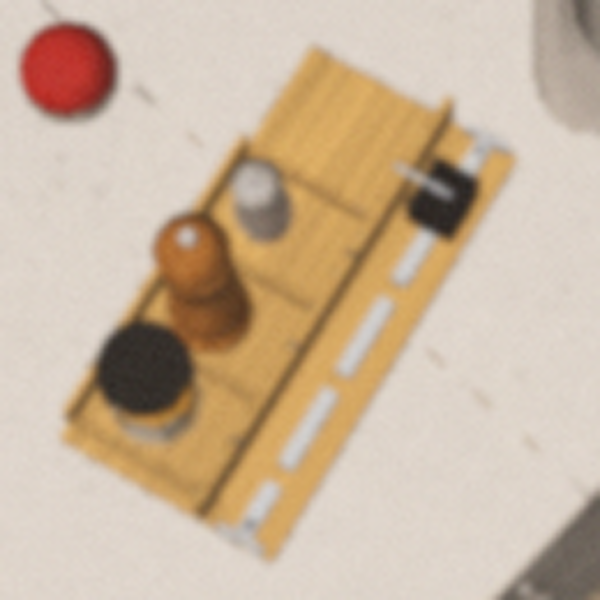

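The crop shows the mill at (200,250–340) between the salt (right) and the honey (left), so it stands in the middle bay. The rail gaps are at about (393,290), (337,384) and (279,474), and the marker is at (443,198).

```bash
cat >> h.py <<'E'
def ray(name,uv,h):
    cal=calibration(name);K=np.array(cal["camera_matrix"],float);T=np.array(cal["T"])
    n=cv2.undistortPoints(np.array(uv,float).reshape(-1,1,2),K,np.array([cal["k1"],0,0,0],float))[:,0]
    v=np.c_[n[:,0],-n[:,1],-np.ones(len(n))]@T[:3,:3].T
    return T[:3,3]+v*((h-T[2,3])/v[:,2])[:,None]
E
python3 - <<'E'
from h import *
pts=[((515,157),(-105,-162),.008),((270,560),(-105,172),.008),((315,45),(65,-162),.008),((393,290),(-80,-30),.016),((337,384),(-80,45),.016),((279,474),(-80,120),.016)]
A=np.array([q[1] for q in pts])/1e3
crop=lambda c:(190+(c[0]+.5)/4.615-.5,125+(c[1]+.5)/4.615-.5)
B=np.array([ray("top",[crop(q[0])],q[2])[0,:2] for q in pts])
a=A-A.mean(0);b=B-B.mean(0)
th=np.arctan2((a[:,0]*b[:,1]-a[:,1]*b[:,0]).sum(),(a*b).sum())
R=np.array([[np.cos(th),-np.sin(th)],[np.sin(th),np.cos(th)]]);o=B.mean(0)-R@A.mean(0)
print("origin",o,"yaw",th,"resid mm",((B-A@R.T-o)*1e3).round(1).tolist())
np.savez("rack.npz",R=R,o=o,th=th)
z=np.load("top0.npz");W=world("top",z["d"]);p=z["p"]
L=(W[...,:2]-o)@R
m=(L[...,0]>-.125)&(L[...,0]<-.053)&(L[...,1]>-.18)&(L[...,1]<.19)&(W[...,2]>.035)
print(m.sum(),(np.c_[L[m],W[m][:,2]]*1e3).round()[::4].tolist())
for c,h in(((248,170),.098),((186,232),.178),((147,360),.102)): print("item",(ray("top",[crop(c)],h)[0,:2]-o)@R)
# marker black outline -> rack y at z=.018..054
roi=np.zeros(p.shape[:2],bool);roi[155:182,272:300]=1
vv,uu=np.where(roi&(p.max(-1)<75))
for h in(.054,.018):
    l=(ray("top",np.c_[uu,vv],h)[:,:2]-o)@R*1e3;print(h,np.percentile(l,[1,99],axis=0).round(1).tolist())
for y in(-.19,-.17): print("pt",y,R@[-.080,y]+o)
E
```

```text
origin [0.59483992 0.15154864] yaw 0.749006646984772 resid mm [[1.0, 3.2], [1.2, -0.2], [-1.5, -1.8], [0.5, -0.4], [-1.7, -0.2], [0.4, -0.7]]
243 [[-53.0, -152.0, 46.0], [-64.0, -115.0, 55.0], [-67.0, -115.0, 50.0], [-69.0, -113.0, 49.0], [-80.0, -118.0, 52.0], [-67.0, -109.0, 47.0], [-78.0, -116.0, 46.0], [-56.0, -97.0, 49.0], [-67.0, -104.0, 48.0], [-77.0, -112.0, 45.0], [-89.0, -116.0, 51.0], [-69.0, -101.0, 50.0], [-79.0, -109.0, 45.0], [-91.0, -112.0, 55.0], [-53.0, -90.0, 45.0], [-73.0, -99.0, 50.0], [-84.0, -106.0, 49.0], [-94.0, -113.0, 46.0], [-70.0, -92.0, 54.0], [-81.0, -98.0, 55.0], [-91.0, -106.0, 48.0], [-53.0, -84.0, 40.0], [-74.0, -91.0, 52.0], [-86.0, -96.0, 56.0], [-95.0, -106.0, 46.0], [-69.0, -87.0, 46.0], [-82.0, -91.0, 55.0], [-92.0, -98.0, 51.0], [-53.0, -72.0, 51.0], [-70.0, -80.0, 56.0], [-80.0, -88.0, 50.0], [-91.0, -93.0, 54.0], [-100.0, -104.0, 40.0], [-70.0, -79.0, 48.0], [-80.0, -88.0, 42.0], [-92.0, -92.0, 49.0], [-54.0, -70.0, 38.0], [-77.0, -80.0, 46.0], [-88.0, -86.0, 48.0], [-97.0, -95.0, 39.0], [-82.0, -78.0, 49.0], [-92.0, -86.0, 43.0], [-82.0, -78.0, 39.0], [-95.0, -81.0, 51.0], [-86.0, -77.0, 39.0], [-99.0, -79.0, 53.0], [-53.0, -47.0, 36.0], [-53.0, -28.0, 36.0], [-54.0, 2.0, 47.0], [-54.0, 15.0, 40.0], [-54.0, 37.0, 50.0], [-53.0, 49.0, 50.0], [-54.0, 51.0, 36.0], [-53.0, 67.0, 40.0], [-54.0, 80.0, 36.0], [-54.0, 102.0, 45.0], [-53.0, 118.0, 51.0], [-55.0, 128.0, 38.0], [-54.0, 139.0, 35.0], [-54.0, 155.0, 41.0], [-55.0, 167.0, 47.0]]
item [ 0.03001287 -0.03092822]
item [0.02037586 0.04653913]
item [0.01649977 0.11343355]
0.054 [[-98.5, -112.9], [-67.1, -72.0]]
0.018 [[-92.5, -125.2], [-60.3, -83.3]]
pt -0.19 [ 0.66562388 -0.04207376]
pt -0.17 [ 0.65200564 -0.02742645]
```

>>> apply_moves(motion=[[0, 0, 0, 0.15, 0], [0, 0, 0, 0.3, 0], [0, 0, 0, 0.387, 0], [0, 0, 0, 0.387, 0], [0, 0, 0, 0.387, 0]])

```text
time_s: 0.6
tcp_pos: [0.2316, 0.4987, 0.2311]
tool_rot: [-3.141, 0.0, 2.322]
contact_force: [-0.4, -0.3, -0.6]
width: 0.0123
grasp_force: 0.0
```

```bash
cat > st.py <<'E'
from h import *
k=np.load("rack.npz");s=monitor.observe();t=np.array(s["tcp_pos"])
print(s["time_s"],"rack xy mm",((t[:2]-k["o"])@k["R"]*1e3).round(1),"z",t[2].round(4),"rot",np.round(s["tool_rot"],3),"F rack",(np.array(s["contact_force"])[:2]@k["R"]).round(2),"w",s["width"])
E
python3 st.py
```

```text
0.6 rack xy mm [-29.6 501.6] z 0.2311 rot [-3.141  0.     2.322] F rack [-0.49  0.06] w 0.012318423285420243
```

>>> apply_moves(motion=[[-0.03, -0.02, 0, 0, 0], [-0.06, -0.04, 0, 0, 0], [-0.1, -0.05, 0, 0, 0], [-0.14, -0.05, 0, 0, 0], [-0.18, -0.05, 0, 0, 0], [-0.22, -0.05, 0, 0, 0], [-0.26, -0.05, 0, 0, 0], [-0.3, -0.05, 0, 0, 0], [-0.34, -0.05, 0, 0, 0], [-0.38, -0.05, 0, 0, 0]])

```text
time_s: 1.6
tcp_pos: [0.4547, 0.185, 0.2314]
tool_rot: [3.141, 0.0, 2.322]
contact_force: [-0.3, 1.2, -1.0]
width: 0.0002
grasp_force: 0.0
```

>>> apply_moves(motion=[[-0.04, 0, 0, 0, 0], [-0.08, 0, 0, 0, 0], [-0.12, 0, 0, 0, 0], [-0.16, 0, 0, 0, 0], [-0.2, 0, 0, 0, 0], [-0.24, 0, 0, 0, 0], [-0.27, 0, 0, 0, 0], [-0.277, 0, 0, 0, 0], [-0.277, 0, 0, 0, 0], [-0.277, 0, 0, 0, 0]])

```text
time_s: 2.6
tcp_pos: [0.6418, -0.0156, 0.2312]
tool_rot: [-3.141, -0.001, 2.321]
contact_force: [0.7, 0.1, 0.3]
width: 0.0001
grasp_force: 0.0
```

```bash
python3 st.py
```

```text
2.6 rack xy mm [ -79.4 -154.3] z 0.2312 rot [-3.141e+00 -1.000e-03  2.321e+00] F rack [ 0.57 -0.44] w 6.33800006179588e-05
```

>>> apply_moves(motion=[[0, 0, 0.03, 0, 0], [0, 0, 0.06, 0, 0], [0, 0, 0.09, 0, 0], [0, 0, 0.12, 0, 0], [0, 0, 0.15, 0, 0], [0, 0, 0.165, 0, 0], [0, 0, 0.165, 0, 0], [0, 0, 0.165, 0, 0]])

```text
time_s: 3.4
tcp_pos: [0.6428, -0.016, 0.0676]
tool_rot: [3.141, 0.001, 2.321]
contact_force: [0.0, -0.2, 0.5]
width: -0.0
grasp_force: 0.0
```

```bash
python3 st.py; python3 - <<'E'
from h import *
p,d=capture("side");cv2.imwrite("pics/s1.png",cv2.resize(p[130:290,230:400,::-1],(637,600),interpolation=cv2.INTER_CUBIC))
E
```

```text
3.4 rack xy mm [ -78.9 -155.4] z 0.0676 rot [3.141e+00 1.000e-03 2.321e+00] F rack [-0.09 -0.15] w -1.5450358153273548e-05
```

View pics/s1.png

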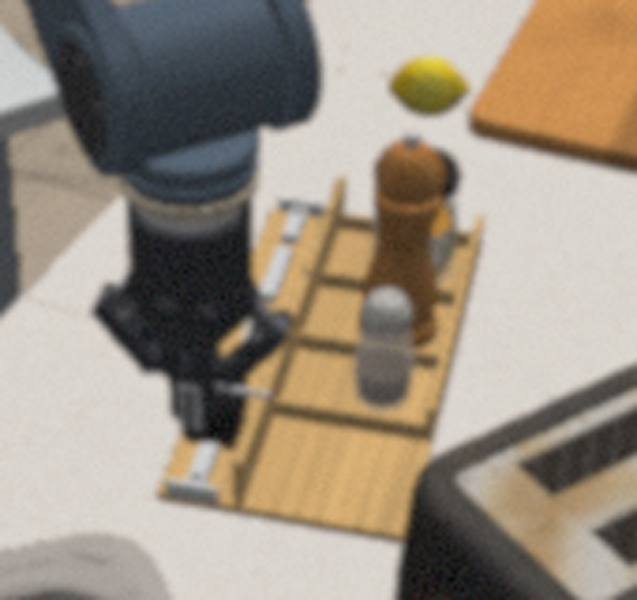

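The fingertips show at about (190,430) and the black marker at about (222,420), close together because of the viewing angle. I'll check the geometry by projecting known points.

```bash
python3 - <<'E'
from h import *
k=np.load("rack.npz");R,o=k["R"],k["o"]
c=calibration("side");K=np.array(c["camera_matrix"],float);T=np.array(c["T"])
def proj(x,y,z):
    w=np.r_[R@[x,y]+o,z];q=T[:3,:3].T@(w-T[:3,3]);n=np.array([q[0],-q[1]])/-q[2]
    n=n*(1+c["k1"]*(n@n));u=K[:2,:2]@n+K[:2,2];return ((u-[230,130]+.5)*3.75-.5).round().tolist()
print("tcp",proj(-.079,-.155,.0676))
for x in(-.098,-.062):
    for z in(.018,.054): print("right end -115",x,z,proj(x,-.115,z),"left",proj(x,-.075,z))
print("notch mid",proj(-.08,.045,.016),"corner",proj(-.105,-.162,.008),proj(.065,-.162,.008))
E
```

```text
tcp [198.0, 421.0]
right end -115 -0.098 0.018 [188.0, 433.0] left [203.0, 395.0]
right end -115 -0.098 0.054 [187.0, 393.0] left [202.0, 355.0]
right end -115 -0.062 0.018 [239.0, 442.0] left [253.0, 403.0]
right end -115 -0.062 0.054 [239.0, 402.0] left [253.0, 364.0]
notch mid [269.0, 297.0] corner [159.0, 489.0] [412.0, 534.0]
```

>>> apply_moves(motion=[[0, 0, 0.012, 0, 0], [0, 0, 0.024, 0, 0], [0, 0, 0.033, 0, 0], [0, 0, 0.033, 0, 0], [0, 0, 0.033, 0, 0], [0.005, 0, 0.033, 0, 0], [0.01, 0, 0.033, 0, 0], [0.014, 0, 0.033, 0, 0], [0.018, 0, 0.033, 0, 0], [0.018, 0, 0.033, 0, 0]])

```text
time_s: 4.45
tcp_pos: [0.6298, -0.0027, 0.0334]
tool_rot: [-3.142, -0.0, 2.32]
contact_force: [1.1, 0.1, 0.6]
width: -0.0005
grasp_force: 0.0
```

```bash
python3 st.py
```

```text
4.45 rack xy mm [ -79.4 -136.8] z 0.0334 rot [-3.142 -0.     2.32 ] F rack [ 0.91 -0.68] w -0.0005032869556314748
```

>>> apply_moves(motion=[[0.003, 0, 0, 0, 0], [0.006, 0, 0, 0, 0], [0.009, 0, 0, 0, 0], [0.012, 0, 0, 0, 0], [0.015, 0, 0, 0, 0], [0.018, 0, 0, 0, 0], [0.021, 0, 0, 0, 0], [0.024, 0, 0, 0, 0]])

```text
time_s: 5.25
tcp_pos: [0.6136, 0.0145, 0.0334]
tool_rot: [-3.142, 0.0, 2.32]
contact_force: [1.3, -3.4, 0.6]
width: 0.0003
grasp_force: 1.6
```

```bash
python3 st.py
```

```text
5.25 rack xy mm [ -79.6 -113.2] z 0.0334 rot [-3.142  0.     2.32 ] F rack [-1.31 -3.36] w 0.00028873502627297265
```

>>> apply_moves(motion=[[0.004, 0, 0, 0, 0], [0.008, 0, 0, 0, 0], [0.012, 0, 0, 0, 0], [0.016, 0, 0, 0, 0], [0.02, 0, 0, 0, 0], [0.024, 0, 0, 0, 0], [0.028, 0, 0, 0, 0], [0.032, 0, 0, 0, 0], [0.036, 0, 0, 0, 0]])

```text
time_s: 6.15
tcp_pos: [0.589, 0.041, 0.0333]
tool_rot: [-3.142, -0.0, 2.32]
contact_force: [1.3, -4.6, 0.5]
width: 0.0001
grasp_force: 1.9
```

>>> apply_moves(motion=[[0.002, 0, 0, 0, 0], [0.004, 0, 0, 0, 0]])

```text
time_s: 6.35
tcp_pos: [0.5864, 0.0439, 0.0333]
tool_rot: [-3.142, -0.0, 2.32]
contact_force: [0.9, -2.8, 0.3]
width: -0.0001
grasp_force: 1.2
```

>>> apply_moves(motion=[[0.002, 0, 0, 0, 0], [0.004, 0, 0, 0, 0]])

```text
time_s: 6.55
tcp_pos: [0.5835, 0.047, 0.0332]
tool_rot: [-3.142, -0.001, 2.32]
contact_force: [-0.4, 1.0, -0.1]
width: -0.0001
grasp_force: 0.0
```

>>> apply_moves(motion=[[0.002, 0, 0, 0, 0], [0.004, 0, 0, 0, 0]])

```text
time_s: 6.75
tcp_pos: [0.5809, 0.0498, 0.0332]
tool_rot: [-3.142, -0.0, 2.32]
contact_force: [0.0, 0.0, 0.1]
width: -0.0
grasp_force: 0.0
```

>>> apply_moves(motion=[[0.002, 0, 0, 0, 0], [0.004, 0, 0, 0, 0]])

```text
time_s: 6.95
tcp_pos: [0.5793, 0.0516, 0.0334]
tool_rot: [3.141, 0.003, 2.32]
contact_force: [6.3, -10.6, -5.7]
width: -0.0
grasp_force: 5.7
```

```bash
python3 st.py
```

```text
6.95 rack xy mm [-79.4 -62.6] z 0.0334 rot [3.141e+00 3.000e-03 2.320e+00] F rack [ -2.62 -12.1 ] w -2.50616081252001e-05
```

>>> apply_moves(motion=[[0.002, 0, 0, 0, 0], [0.004, 0, 0, 0, 0]])

```text
time_s: 7.15
tcp_pos: [0.5764, 0.0546, 0.0333]
tool_rot: [3.141, 0.002, 2.32]
contact_force: [4.1, -4.5, -3.3]
width: -0.0003
grasp_force: 2.9
```

>>> apply_moves(motion=[[0.002, 0, 0, 0, 0], [0.004, 0, 0, 0, 0]])

```text
time_s: 7.35
tcp_pos: [0.573, 0.0582, 0.0333]
tool_rot: [3.141, 0.0, 2.32]
contact_force: [1.6, -2.3, -1.7]
width: -0.0002
grasp_force: 1.5
```

```bash
python3 st.py
```

```text
7.35 rack xy mm [-79.5 -53.5] z 0.0333 rot [3.141 0.    2.32 ] F rack [-0.44 -2.79] w -0.00024920308243099663
```

>>> apply_moves(motion=[[0.005, 0, 0, 0, 0], [0.01, 0, 0, 0, 0], [0.015, 0, 0, 0, 0], [0.02, 0, 0, 0, 0], [0.025, 0, 0, 0, 0], [0.03, 0, 0, 0, 0], [0.035, 0, 0, 0, 0], [0.04, 0, 0, 0, 0], [0.045, 0, 0, 0, 0], [0.05, 0, 0, 0, 0]])

```text
time_s: 8.35
tcp_pos: [0.5384, 0.0952, 0.0332]
tool_rot: [-3.141, -0.0, 2.32]
contact_force: [1.1, -5.1, -1.9]
width: 0.0002
grasp_force: 2.1
```

```bash
python3 st.py
```

```text
8.35 rack xy mm [-79.7  -2.9] z 0.0332 rot [-3.141 -0.     2.32 ] F rack [-2.69 -4.52] w 0.00017698860908844582
```

>>> apply_moves(motion=[[0.002, 0, 0, 0, 0], [0.004, 0, 0, 0, 0], [0.005, 0, 0, 0, 0]])

```text
time_s: 8.65
tcp_pos: [0.5354, 0.0988, 0.0333]
tool_rot: [3.142, -0.0, 2.32]
contact_force: [0.2, -2.2, 0.7]
width: 0.0
grasp_force: 1.0
```

>>> apply_moves(motion=[[0.001, 0, 0, 0, 0], [0.002, 0, 0, 0, 0]])

```text
time_s: 8.85
tcp_pos: [0.5341, 0.1002, 0.0333]
tool_rot: [3.141, -0.0, 2.32]
contact_force: [0.0, -1.2, 0.1]
width: 0.0001
grasp_force: 0.3
```

```bash
python3 st.py
```

```text
8.85 rack xy mm [-79.4   3.7] z 0.0333 rot [ 3.141 -0.     2.32 ] F rack [-0.8  -0.89] w 0.00010382581560257968
```

>>> apply_moves(motion=[[0.001, 0, 0, 0, 0], [0.001, 0, 0, 0, 0]])

```text
time_s: 9.05
tcp_pos: [0.5334, 0.101, 0.0333]
tool_rot: [3.141, -0.0, 2.32]
contact_force: [-0.0, -0.5, -0.5]
width: -0.0004
grasp_force: 0.0
```

>>> apply_moves(motion=[[0.001, 0, 0, 0, 0], [0.001, 0, 0, 0, 0]])

```text
time_s: 9.25
tcp_pos: [0.5327, 0.1016, 0.0333]
tool_rot: [-3.142, -0.0, 2.32]
contact_force: [-0.5, -1.0, -0.8]
width: 0.0
grasp_force: 0.0
```

>>> apply_moves(motion=[[0.001, 0, 0, 0, 0], [0.001, 0, 0, 0, 0]])

```text
time_s: 9.45
tcp_pos: [0.532, 0.1023, 0.0333]
tool_rot: [-3.142, -0.0, 2.32]
contact_force: [-0.3, -0.3, 0.3]
width: 0.0002
grasp_force: 0.0
```

```bash
python3 st.py
```

```text
9.45 rack xy mm [-79.5   6.7] z 0.0333 rot [-3.142 -0.     2.32 ] F rack [-0.43 -0.  ] w 0.00017292673724344409
```

>>> apply_moves(motion=[[0.001, 0, 0, 0, 0], [0.002, 0, 0, 0, 0], [0.002, 0, 0, 0, 0]])

```text
time_s: 9.75
tcp_pos: [0.5306, 0.1038, 0.0333]
tool_rot: [-3.142, -0.0, 2.32]
contact_force: [0.1, 0.8, 0.7]
width: -0.0004
grasp_force: 0.0
```

>>> apply_moves(motion=[[0.001, 0, 0, 0, 0], [0.001, 0, 0, 0, 0]])

```text
time_s: 9.95
tcp_pos: [0.53, 0.1045, 0.0333]
tool_rot: [-3.142, -0.0, 2.32]
contact_force: [0.1, -0.1, 0.6]
width: -0.0
grasp_force: 0.0
```

>>> apply_moves(motion=[[0.0005, 0, 0, 0, 0], [0.0005, 0, 0, 0, 0]])

```text
time_s: 10.15
tcp_pos: [0.5297, 0.1049, 0.0333]
tool_rot: [-3.142, 0.0, 2.32]
contact_force: [0.1, -0.6, 0.3]
width: 0.0
grasp_force: 0.0
```

```bash
python3 st.py
```

```text
10.15 rack xy mm [-79.5  10.2] z 0.0333 rot [-3.142  0.     2.32 ] F rack [-0.3  -0.48] w 4.47641372050749e-05
```

The marker sprang at least 6 mm ahead of the fingertips, so it's caught. I'll back off, rise and check.

>>> apply_moves(motion=[[-0.01, 0, 0, 0, 0], [-0.025, 0, 0, 0, 0], [-0.04, 0, 0, 0, 0], [-0.04, 0, -0.03, 0, 0], [-0.04, 0, -0.07, 0, 0], [-0.04, 0, -0.11, 0, 0], [-0.04, 0, -0.15, 0, 0], [-0.04, 0, -0.19, 0, 0], [-0.04, 0, -0.2, 0, 0]])

```text
time_s: 11.05
tcp_pos: [0.5592, 0.0746, 0.238]
tool_rot: [3.136, 0.005, 2.319]
contact_force: [-0.6, -0.2, -0.0]
width: 0.0
grasp_force: 0.0
```

>>> apply_moves(motion=[[-0.03, -0.02, 0, 0, 0], [-0.07, -0.03, 0, 0, 0], [-0.11, -0.04, 0, 0, 0], [-0.15, -0.05, 0, 0, 0], [-0.19, -0.05, 0, 0, 0], [-0.22, -0.05, 0, 0, 0], [-0.24, -0.05, 0, 0, 0], [-0.24, -0.05, 0, 0, 0], [-0.24, -0.05, 0, 0, 0]])

```text
time_s: 11.95
tcp_pos: [0.6834, -0.1349, 0.2322]
tool_rot: [-3.141, -0.001, 2.319]
contact_force: [0.0, 0.5, 0.5]
width: 0.0001
grasp_force: 0.0
```

```bash
python3 st.py; python3 - <<'E'
from h import *
p,d=capture("top");a=cv2.resize(p[125:255,190:320,::-1],(400,400),interpolation=cv2.INTER_CUBIC)
q,_=capture("side");b=cv2.resize(q[150:280,250:380,::-1],(400,400),interpolation=cv2.INTER_CUBIC)
cv2.imwrite("pics/end.png",np.hstack([a,b]))
k=np.load("rack.npz")
old=np.load("top0.npz")["p"]
for P,(r0,r1,c0,c1) in((old,(155,182,272,300)),(p,(185,225,240,290))):
    roi=np.zeros(P.shape[:2],bool);roi[r0:r1,c0:c1]=1
    vv,uu=np.where(roi&(P.max(-1)<75));l=(ray("top",np.c_[uu,vv],.04)[:,:2]-k["o"])@k["R"]*1e3
    print(len(l),np.percentile(l,[2,50,98],axis=0).round(1).tolist())
E
```

```text
11.95 rack xy mm [-130.2 -270.1] z 0.2322 rot [-3.141e+00 -1.000e-03  2.319e+00] F rack [0.39 0.39] w 0.00012896481671682757
108 [[-95.9, -117.3], [-82.7, -92.8], [-64.6, -76.7]]
67 [[-92.9, 9.8], [-75.3, 53.3], [-60.7, 64.5]]
```

View pics/end.png

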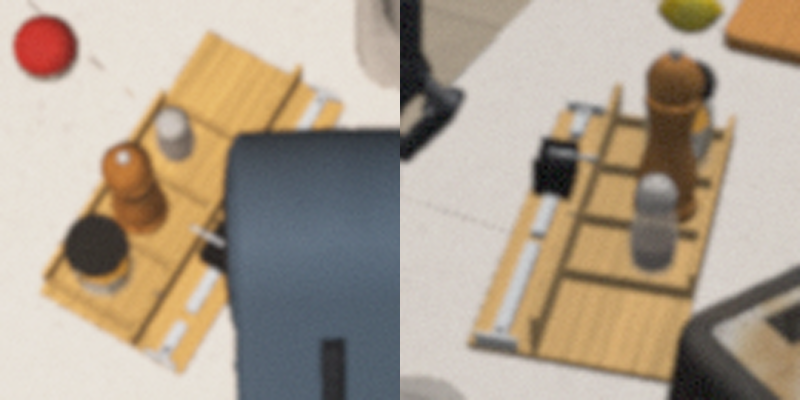

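The side view shows the marker at (555,168) with its pointer towards the mill's bay. The open right notch is at (540,240). In the top view its left end is at rack y ≈ 64.5 mm, so its centre is at about 45 mm, the middle notch. Everything is still standing.

```bash
python3 -c "
from rig import workorder
print(workorder.job_done())"
```

```text
the job is handed in; nothing more can be done
None
```

The marker is caught in the middle notch, in front of the pepper mill (camera check: centre at about rack y 45 mm); nothing else looked moved, the hand is clear, and the job is handed in, though no verdict came back.

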